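# Set the grind on the tall grinder

### The arm

A 6-joint arm with a two-finger parallel gripper is mounted at the origin on a cart in front of the work surface, level with it; the furniture and walls round the work are solid. World frame = base frame: x ahead of the robot, y to its left, z up, the work surface at z = 0. Lengths are in m, angles in degrees, forces in N, time in s.
With the tool pointing down it reaches from about 0.3 to 0.825 m from the base axis. Payload 5.4 kg.
Tool frame: the origin (TCP) lies on the centre line of the jaws, within the pads' length; the fingertips stand 14 mm ahead of it and the grasp point (between the pads) lies 5 mm behind it; z points along the fingers, y is the line along which they close (so a half turn about z gives the same grasp; the last joint's range is limited). The gripper opens to 92 mm and grips with 3 to 60 N. Pads are 20 mm wide; open, the fingers measure 128 mm over their backs; the gripper's body (75 mm by 189 mm) begins 69 mm behind the grasp point.
Start: joints at [54.769, 9.076, 91.501, -0, 79.423, -12.038], TCP at [0.226, 0.529, 0.229] pointing down, gripper open.
Joint ranges: [-166.64, 166.64], [-54.1, 131.32], [10.49, 154.53], [-73.88, 253.88], [9.74, 151.15], [-171.62, 171.62]. Speed limits (degrees/s): [147.25, 147.25, 180, 180, 180, 180].

### API

Orientations are given as a 3x3 rotation matrix whose columns are the frame's x, y, z axes.
In Python, from bench import ctrl gives the robot as it stands. Calls block until the motion is done:
- ctrl.move_to(position, orientation): joint-space move of the TCP to a pose.
- ctrl.move_l(position, ori=None, max_speed=0.15): straight line of the TCP; ori=None keeps the orientation; max_speed is the mean speed in m/s.
- ctrl.goto_joints(angles): joint-space move.
- ctrl.release() and ctrl.close(squeeze=None): open the fingers fully, or close them until they stop; squeeze is the grip in N (None keeps the last).
- ctrl.sleep(seconds).
- ctrl.solve_ik(position, orientation): joint angles nearest the present ones, or None.
- ctrl.snapshot(name): name is "side" or "top" or "wrist"; returns (picture, depth): 480x640x3 uint8, red, green, blue; 480x640 float32, m along the optical axis (not along the pixel's ray), 0 where there is no reading.
- ctrl.camera_info(name): a dict with "fx", "fy", "cx", "cy" (pixels), "rvec" (rotation vector, rad) and "tvec" (3), from world to camera coordinates, as OpenCV has them. Camera axes: x right, y down, z forward; pixel columns grow to the right and rows downward; lengths in m; the calibration is good to about 2 mm. A picture is of the moment at which its call begins: read the wrist's pose just before it. camera_info takes no time and is no camera call; for the wrist camera it gives the pose at the moment of the call.
A pose or a line that the arm cannot do raises ctrl.Unreachable and nothing moves.
- ctrl.job_done(): hands the job in; it is judged then, once.
Trained networks look in the newest picture that a camera, given by its name, has taken for a name from the list of things; names that differ only in an ending like _2 or _b are one class to them, and where a whole thing is asked for, a point or a joint stands for the part that bears it (a point fixed in the world has none). Each returns a list of dicts, best first, with "confidence" (0 to 1); they miss things now and then, are a little off and sometimes report something else, mostly with a low value. They report only what shows in the picture. A call takes as long as a camera call. They do not tell look-alikes from the thing itself.
- ctrl.boxes_of(label, camera): "pixel" ([column, row] in pixels, amid what is visible of it).
- ctrl.cut_out(label, camera): "region" (480x640 bool, what is visible of it) and "pixel" ([column, row] in pixels, amid what is visible of it).
- ctrl.pinpoint(label, camera): "pixel" ([column, row] in pixels: a listed point, or the origin of a listed thing).
Readings, each from a call of its own:
- ctrl.current_time(): time.
- ctrl.current_qpos(): joint angles.
- ctrl.current_dq(): joint speeds.
- ctrl.current_joint_torque(): joint torques, N m.
- ctrl.current_position(): TCP position.
- ctrl.current_tcp_rot(): TCP orientation.
- ctrl.current_force(): force on the tool from outside, world axes, zero at the start.
- ctrl.current_moment(): the same for the moment, N m.
- ctrl.current_gripper_width(): finger opening in m.
- ctrl.current_grip_force(): force on a finger pad.
Only numpy, scipy, OpenCV 4.12 (cv2) and the standard library are available. Lean on these libraries where they do the work, as an engineer would, in place of code of your own. Each camera call takes 0.05 s, during which the arm holds its last target. There are 200 camera calls.

### The job

Set the grind on the tall, square-bodied grinder: turn its adjustment ring clockwise until the burrs touch and it will go no further, then back it off counter-clockwise by two clicks (two marks on its scale) and let go. Leave the ring of the low round grinder as it is.

Things in the scene. Friction and masses are not known exactly. Their poses are not given: they have to be found in the camera images.
- tall_grip (a point): Aluminium bar (50 long, 14 thick, 30 high) across the 72 mm black ring on top of the tall grinder: fixed, aluminium, square body 110x110. Ring top 172, bar top 202 above the worktop; only the bar stands above the ring. Point: on the upright turning axis, inside the bar, 18 above the ring, 12 below the bar top. Turns with the ring: x along the bar to the white pointer, y across it, z up.
- tall_ring (a joint): Ring angle, rad. 0: burrs touch (hard stop, white pointer at the first mark, by the steel post); grows counter-clockwise from above, to 2.0. A click is 30 deg (0.524): white marks on the dark dial at 0, 1, 2, 3 clicks. Starts at 0.45 to 1.3. No springs or felt detents: friction (0.08 N m) keeps it where left.
- low_grip (a point): The same point on the equal ring and bar of the other grinder, not to be turned: fixed, round aluminium body 100 mm across; ring top 111, bar top 141 mm above the worktop. Either grinder may stand left or right. Axes as for the tall one.
- low_ring (a joint): Angle of the low grinder's ring, rad, reckoned in the same way; starts at 0.6 to 0.9 and is to stay as it is.
There are look-alikes about, which are no part of the job. Leave any orange look-alike of the part that bears tall_grip alone.

How it is judged (in metres and radians):
On the way:
1. the tall grinder's ring is turned clockwise until its burrs touch (within 8 degrees of the stop) (value of joint tall_ring below 0.14 rad), for 0.1 s.
At the end, for the whole second after the job is handed in: The tall grinder's ring rests two clicks (60 degrees, give or take 15) counter-clockwise of the point where the burrs touch; the low grinder's ring is still where it was (between 0.4 and 1.1 rad) (value of joint tall_ring between 0.787 and 1.307 rad and velocity of joint tall_ring between -0.05 and 0.05 rad/s and value of joint low_ring between 0.4 and 1.1 rad).
It fails at once if the low grinder's ring is turned (below 0.4 or above 1.1 rad) (value of joint low_ring below 0.4 rad or value of joint low_ring above 1.1 rad).
It also fails if it takes over 32 s, if anything falls off the work surface, if the arm or the gripper's body presses on something with over 40 N, if the wrist force passes 120 N, or if a joint passes its speed limit or range.

## Working session

There is one attempt and no reset: what is moved stays moved. The work goes in short steps, each a Python script; the robot and the scene stay as the last script left them, time stands still between calls to the robot, and variables do not carry over. Pictures are saved under pics/ and viewed, at most 10 in all, crops included, and the job is handed in when it is done.

```bash
mkdir -p pics; cat > h.py <<'E'
import numpy as np, cv2
from bench import ctrl
def P(ci,px,d=None,z=None):
    R=cv2.Rodrigues(np.array(ci["rvec"],float))[0];t=np.array(ci["tvec"],float).ravel()
    r=np.array([(px[0]-ci["cx"])/ci["fx"],(px[1]-ci["cy"])/ci["fy"],1.0])
    o=-R.T@t;v=R.T@r
    if d is None: d=(z-o[2])/v[2]
    return o+d*v
def save(n,im): cv2.imwrite(f"pics/{n}.png",im[...,::-1])
E
python3 - <<'E'
from h import *
ims=[]
for c in("top","side"):
    im,d=ctrl.snapshot(c);ci=ctrl.camera_info(c);save(c,im)
    np.savez(c,im=im,d=d)
    for l in("tall_grip","low_grip"):
        for r in ctrl.pinpoint(l,c):
            u,v=map(int,r["pixel"]);
            print(c,l,r["pixel"],round(r["confidence"],2),P(ci,r["pixel"],d[v,u]).round(3))
print(ctrl.current_time())
E
```

```text
top tall_grip [407.0, 295.5] 0.85 [ 0.391 -0.175  0.197]
top tall_grip [182.8, 212.2] 0.64 [0.54  0.246 0.203]
top low_grip [426.1, 206.7] 0.86 [ 0.569 -0.223  0.141]
side tall_grip [263.1, 147.4] 0.94 [0.538 0.246 0.201]
side tall_grip [444.9, 290.0] 0.75 [ 0.561 -0.227  0.132]
side tall_grip [332.6, 292.0] 0.65 [ 0.383 -0.18   0.186]
side low_grip [442.7, 289.2] 0.6 [ 0.559 -0.225  0.134]
0.3
```

View pics/top.png

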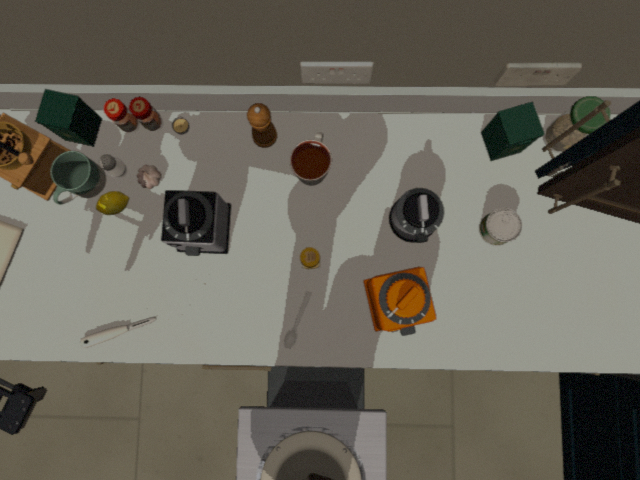

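View pics/side.png

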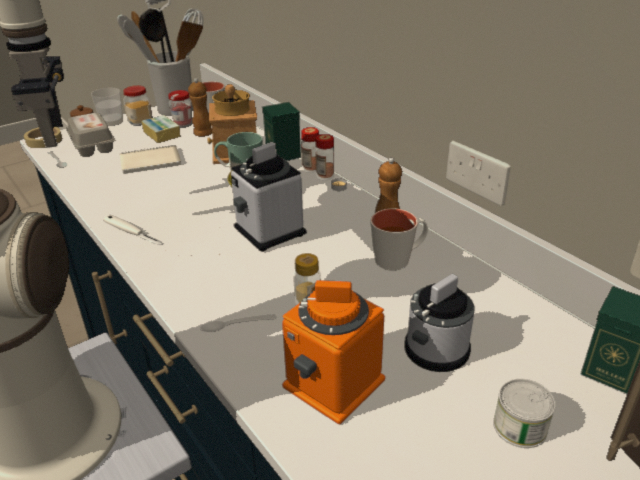

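Candidates in the top view are orange (407,295), the round low grinder (426,207) and the aluminium square-bodied grinder (183,212). The last one fits: it is not orange, its body is square, and its bar top is at about 0.20. I'll go above it and confirm with the wrist camera.

```bash
python3 - <<'E'
from h import *
R=ctrl.current_tcp_rot();print(np.round(R,2))
ctrl.move_to([0.50,0.246,0.36],R)
ci=ctrl.camera_info("wrist");im,d=ctrl.snapshot("wrist");np.savez("w",im=im,d=d);save("w",im)
R0=cv2.Rodrigues(np.array(ci["rvec"],float))[0];print("cam",-R0.T@np.array(ci["tvec"]).ravel())
for r in ctrl.pinpoint("tall_grip","wrist"):
    u,v=map(int,r["pixel"]);print(r["pixel"],r["confidence"],P(ci,r["pixel"],d[v,u]).round(4))
vv,uu=np.mgrid[0:480,0:640];
pts=np.array([P(ci,(u,v),d[v,u]) for v in range(0,480,2) for u in range(0,640,2) if d[v,u]>0])
m=(abs(pts[:,2]-.202)<.006)&(np.hypot(pts[:,0]-.54,pts[:,1]-.246)<.05)
q=pts[m];print(len(q),q.mean(0));print(cv2.minAreaRect((q[:,:2]*1000).astype(np.float32)))
print(ctrl.current_time())
E
```

```text
[[-0.92  0.39 -0.  ]
 [ 0.39  0.92 -0.  ]
 [ 0.   -0.   -1.  ]]
cam [0.42426421 0.27929431 0.5164097 ]
[342.4, 261.1] 0.61 [0.5389 0.2515 0.2014]
199 [0.54018024 0.25138189 0.20195715]
((541.37353515625, 251.0546112060547), (49.247249603271484, 13.948819160461426), 5.541999816894531)
1.9333
```

View pics/w.png

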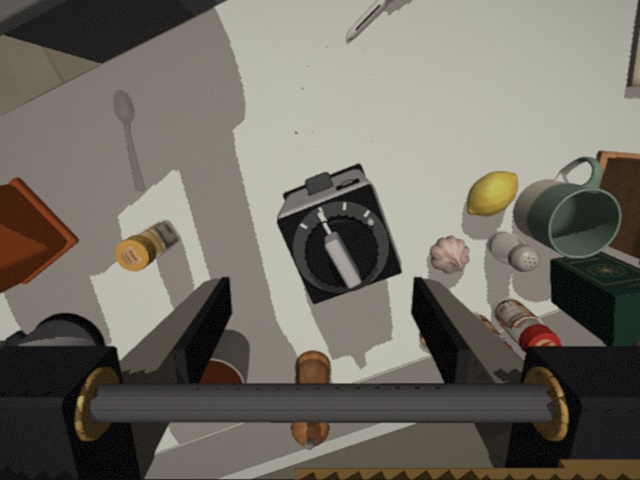

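The wrist view shows the aluminium square-bodied grinder at (342,250), with the white pointer near (320,212). I'll enlarge it to confirm, and project the marks.

```bash
python3 - <<'E'
from h import *
im=np.load("w.npz")["im"]
save("wc",cv2.resize(im[160:310,270:410],None,fx=4,fy=4,interpolation=cv2.INTER_CUBIC))
ci=ctrl.camera_info("wrist")
for n,px in dict(ptr=(321,213),a=(305,217),b=(344,207),c=(367,222)).items():
    p=P(ci,px,z=.16);print(n,np.degrees(np.arctan2(p[1]-.251,p[0]-.541)))
E
```

```text
ptr -175.33321145531286
a -156.3154341037675
b 153.15806911947772
c 114.41034841893261
```

View pics/wc.png

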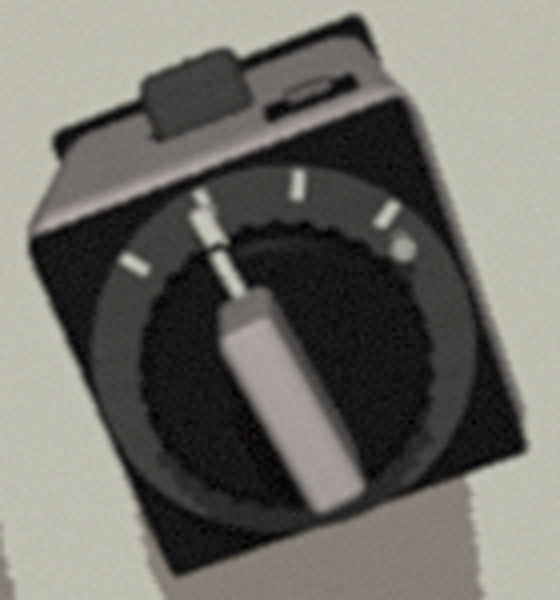

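The crop confirms it. The post at (403,250) is beside mark 0 at (388,213), and marks 1, 2 and 3 run counter-clockwise from there. The pointer is near mark 2, so the ring is at about 1.0 rad. Next I'll grasp the bar and turn it clockwise in steps while watching the moment.

```bash
cat >> h.py <<'E'
C=np.array([.5413,.2512])
def O(bar):  # tool down, y across the bar whose axis lies at `bar` deg
    a=np.radians(bar+90);y=np.array([np.cos(a),np.sin(a),0]);z=np.array([0,0,-1.]);return np.c_[np.cross(y,z),y,z]
def st(b): print(b,"Mz",np.round(ctrl.current_moment(),2),"F",np.round(ctrl.current_force(),1),"t",ctrl.current_time(),"w",round(ctrl.current_gripper_width(),4))
E
python3 - <<'E'
from h import *
for b in(5.5,-20,-55,-65): print(ctrl.solve_ik([*C,.19],O(b)))
ctrl.move_to([*C,.26],O(5.5)); ctrl.move_l([*C,.19],max_speed=.12); st("down")
ctrl.close(25); st("closed")
ctrl.move_l([*C,.19],O(-4.5)); st(-4.5)
E
```

```text
[ 1.33035883e+01  1.39937562e+01  9.02734809e+01 -2.54444375e-14
  7.57327628e+01 -8.21964117e+01]
[ 1.33035883e+01  1.39937562e+01  9.02734809e+01 -2.54444375e-14
  7.57327628e+01 -5.66964117e+01]
[ 1.33035883e+01  1.39937562e+01  9.02734809e+01 -2.54444375e-14
  7.57327628e+01 -2.16964117e+01]
[ 1.33035883e+01  1.39937562e+01  9.02734809e+01 -2.54444375e-14
  7.57327628e+01 -1.16964117e+01]
down Mz [ 0.01 -0.01 -0.04] F [ 0.4 -1.2  0.7] t 3.225 w 0.0914
closed Mz [-0.76  0.01  0.03] F [ 0.4 -4.8  0.6] t 4.3833 w 0.0141
-4.5 Mz [-0.91  0.02 -0.08] F [-0.7 -4.7  1.1] t 4.7083 w 0.014
```

```bash
python3 - <<'E'
from h import *
m0=ctrl.current_moment()[2]
for b in [-14.5,-24.5,-34.5,-42,-46,-50,-53,-56,-59,-62,-65,-68]:
    ctrl.move_l([*C,.19],O(b)); m=ctrl.current_moment()[2]; print(b,round(m,3),np.round(ctrl.current_force(),1))
    if abs(m-m0)>0.5: break
st(b); print(ctrl.current_tcp_rot()[:2,1])
E
```

```text
-14.5 -0.1 [-0.5 -5.   0.9]
-24.5 -0.088 [ 1.  -6.1  0. ]
-34.5 -0.108 [ 1.1 -4.9  0. ]
-42 -0.078 [ 1.6 -5.2  0.5]
-46 -0.056 [ 2.1 -5.6 -0.2]
-50 -0.111 [ 2.5 -5.  -1.3]
-53 -0.049 [ 2.9 -4.8 -1. ]
-56 -0.074 [ 3.2 -4.7 -2.2]
-59 0.58 [ 2.1 -4.2 -1.5]
-59 Mz [-0.86 -0.39  0.58] F [ 2.1 -4.2 -1.5] t 7.2167 w 0.0138
[0.85232658 0.52300935]
```

The burrs touch at about -57.5° and the moment jumps there. I'll hold, back off 60°, let go and check.

```bash
python3 - <<'E'
from h import *
ctrl.sleep(.25)
for b in(-38,-18,2.5): ctrl.move_l([*C,.19],O(b))
ctrl.sleep(.2); st("back")
ctrl.release(); st("rel"); ctrl.move_l([*C,.27]); ctrl.move_to([.50,.246,.36],O(-23))
ci=ctrl.camera_info("wrist");im,d=ctrl.snapshot("wrist")
pts=np.array([P(ci,(u,v),d[v,u]) for v in range(0,480) for u in range(0,640) if 0<d[v,u]<.6])
q=pts[(abs(pts[:,2]-.202)<.006)&(np.hypot(*(pts[:,:2]-C).T)<.05)]
print(cv2.minAreaRect((q[:,:2]*1000).astype(np.float32)),ctrl.current_time())
R=cv2.Rodrigues(np.array(ci["rvec"]))[0]
x=R@np.array([*C,.18])+np.array(ci["tvec"]).ravel();u=int(ci["fx"]*x[0]/x[2]+ci["cx"]);v=int(ci["fy"]*x[1]/x[2]+ci["cy"])
save("f",cv2.resize(im[v-75:v+75,u-75:u+75],None,fx=4,fy=4,interpolation=cv2.INTER_CUBIC))
E
```

```text
back Mz [-1.29 -0.14  0.11] F [ 1.7 -7.9  0.9] t 9.1917 w 0.0136
rel Mz [0.04 0.   0.06] F [-0.8  0.4 -0. ] t 10.4 w 0.0917
((541.3760986328125, 251.04702758789062), (49.33500289916992, 14.15447998046875), 3.2925238609313965) 11.6417
```

View pics/f.png

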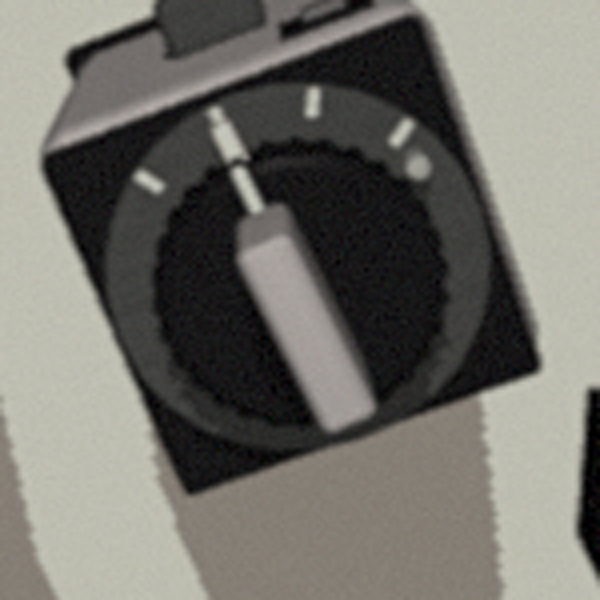

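The pointer at (230,140) is lined up with the two-click mark at (215,115), and the bar is at 3.3°, about 60° from the stop. The ring has been released, so I'm handing in.

```bash
python3 -c "
from bench import ctrl
print(ctrl.job_done())"
```

```text
the job is handed in; nothing more can be done
None
```

I turned the tall grinder's ring clockwise to its stop, backed it off two clicks (about 60°) and let go, never touched the low grinder, and handed the job in at about 12 s; no verdict was returned.

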